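# Close, pin and hold down the hinged-leaf fixture

## Task

A blank is lying in the hinged-leaf fixture, ready to be clamped: swing the leaf down over it by its ball knob until it rests on the two spring plungers, then take the round-headed locating pin out of the pin block, push it down through the hole in the leaf into the hole of the base, and press on its head so that the springs give way and the leaf is fully shut. Finish still holding the pin pressed down like that: do not let go, because the leaf would spring up and the swing bolts are to be tightened by somebody else while you hold it shut. Leave the other things on the bench where they are.

Things in the scene. Friction and masses are not known exactly. Their poses are not given: they have to be found in the camera images.
- fixture: Hinged-leaf workholding fixture, bolted down: dark steel block 145 x 120 mm, top 45 mm above the bench, on an aluminium subplate 190 x 150 x 12 mm, with a flat blank in its nest. Origin on the bench below it (subplate spans x -100 to +90 mm). z up; x level, from pin hole to hinge; y along the hinge. Two swing bolts lie open at its sides (to y +-95 mm, at 28 mm height).
- leaf (a joint): Angle of the leaf (rad): 0 fully shut and level, grows as it opens upward (1.57 upright), stop at 1.9. The hinge is stiff (0.26 N m), so the leaf (0.22 kg) stays where it is left; moving it by the knob takes about 3 N. Spring plungers hold it up at about 0.05 rad; shutting it takes about 11 N down at the hole, and below about 6 N there it springs up again.
- hinge (a point): Point on the hinge axis, in the middle of the leaf's width, 51 mm above the bench, 60 mm along fixture x from the fixture's origin. The leaf is an aluminium frame with a window, 120 mm wide, 12 mm thick, reaching 130 mm from this axis.
- leaf_knob (a point): Centre of the black ball knob (28 mm diameter) on the leaf's free edge, 158 mm from the hinge axis and 28 mm beyond the leaf's edge, on a stem of 10 mm diameter. Its position is the hinge point + 158 mm x (-cos(leaf) along fixture x, +sin(leaf) up). The leaf's frame turns with the leaf.
- leaf_hole (a point): Centre of the upper mouth of the through hole in the leaf (14 mm diameter, 1.5 mm chamfer), 105 mm from the hinge axis, 6 mm above the leaf's middle plane, on its centre line. Axes turn with the leaf: z is its upward normal when shut. Below the leaf, 45 mm either side of the hole, stand the two spring plungers (8 mm diameter, 6 mm proud of the base).
- base_hole (a point): Centre of the mouth of the hole in the base block, 45 mm above the bench, 14 mm diameter, 32 mm deep, straight down; it lies right under the leaf's hole when the leaf is shut. Axes as the fixture.
- pin: Locating pin: steel shank 12 mm diameter and 40 mm long with a tapered nose (to 6 mm over the last 8 mm), under a plain round dark head 26 mm diameter and 38 mm high; 0.07 to 0.16 kg. Origin on its axis at the shoulder, where the shank meets the head; z points up through the head. It stands upright in an end hole of the pin block with its shoulder on the block's top.
- pin_tip (a point): Tip of the pin's shank, on its axis, 40 mm below the shoulder.
- pin_block: Aluminium pin block, fixed, 170 x 50 x 45 mm high, origin under its centre on the bench, long side along its x, three 14 mm through holes at x -60, 0 and +60 mm; the middle one is empty. It stands to the left or right of the fixture.
- driver: T-handle nut driver in the other end hole of the pin block: collar 20 mm and shank 11 mm diameter, black crossbar 80 mm long and 16 mm thick, top 49 mm above the block. Origin at its shoulder on the block's top. Not needed.
- tray: Grey open parts tray with collars and screws, fixed, 170 x 110 x 35 mm, origin under its centre; on the other side of the fixture from the pin block. Not needed.
- caliper: Slide caliper lying flat behind the fixture, 165 mm long, 14 mm thick. Not needed.
- spare_blank: Flat steel blank 58 x 76 x 4 mm lying on the bench in front to the left. Not needed.
- screwdriver: Screwdriver lying on the bench in front to the right. Not needed.
- jar: Closed amber glass jar with black cap, 56 mm diameter, 75 mm high, behind the fixture on the left. Not needed.
- angle_plate: Small L-shaped steel angle plate, 60 x 50 mm, 60 mm high, behind the fixture on the right. Not needed.
Mind the look-alikes: they are no part of the job. Several things have the shape of the pin; the one meant has the colours described above.

How it is judged:
By the outcome, as a careful person would: the job done as asked, in the order asked, and still so for the second after the job is handed in, while the arm keeps its last pose, push and grip.
It also fails if it takes over 54 s, if anything falls off the work surface, if the arm or the gripper's body presses on something with over 40 N, if the wrist force passes 120 N, or if a joint passes its speed limit or range.

## Robot

A 6-joint arm with a two-finger parallel gripper is mounted at the origin on the work surface. World frame = base frame: x ahead of the robot, y to its left, z up, the work surface at z = 0. Lengths are in m, angles in rad, forces in N, time in s.
With the tool pointing down it reaches from about 0.35 to 0.875 m from the base axis. Payload 15.5 kg.
Tool frame: the origin (TCP) lies between the finger pads; the fingertips stand 17 mm ahead of it and the grasp point (between the pads) lies 2 mm behind it; z points along the fingers, y is the direction in which the jaws open and shut (so a half turn about z gives the same grasp; the last joint's range is limited). The gripper opens to 85 mm and grips with 20 to 120 N. Pads are 22 mm wide; open, the fingers measure 114 mm over their backs; the gripper's body (76 mm by 85 mm) begins 54 mm behind the grasp point. The pads swing forward as they close: fully open they stand 13 mm farther back than shut.
Start: joints at [-1.409, 0.494, 1.345, -0, 1.302, -0.096], TCP at [0.159, -0.605, 0.248] pointing down, gripper open.
Joint ranges: [-2.91, 2.91], [-0.82, 2.16], [0.22, 2.67], [-1.22, 4.37], [0.12, 2.79], [-3.08, 3.08]. Speed limits (rad/s): [1.89, 1.89, 2.57, 3.01, 3.01, 3.01].

## Interface

Orientations are given as a unit quaternion [w, x, y, z].
In Python, from rig import * gives the robot as it stands.
- The arm moves only by the tool move_arm, never from a script. Its argument "series" is a list of rows, each an object with "hand": the finger opening in mm, from 0 to 85.4; "slide": the shift along the tool's x, y, z in mm, a list of three; "roll": the turn about the tool's z in degrees. A call has 1 to 10 rows; each row shifts and turns the commanded pose from where the row before left it, along the tool's axes as they then stand; what a row does not reach is not made up. A row lasts 1/10 s, in which the tool goes at most 50 mm and 8.59 degrees, less where a joint would pass 70% of its speed; a pose out of reach is approached as far as the arm can. A call with a gripper value outside its range is refused whole. The fingers move at their own pace and stop on an object; "squeeze" is the grip in N (left out, the last holds). Time passes only in rows, so rows that do not move let the fingers close. It gives the time, the measured TCP pose, the force and the opening at its end, in the units of the state.
- get_state(): the state, without advancing time (a new reading comes with each control period).
- snapshot(name): name is "side" or "top"; returns the picture (480x640x3 uint8, red, green, blue); there is no depth.
- camera_info(name): a dict with "fx", "fy", "cx", "cy" (pixels), "position" and "orientation" of the camera in the world. Camera axes: x right, y up, looking along -z (the intrinsics and any distortion apply to the point x, -y, -z); pixel columns grow to the right and rows downward; lengths in m; the calibration is good to about 2 mm. A picture is of the moment at which its call begins. camera_info takes no time and is no camera call.
- finish_job(): hands the job in, once; it reports no verdict.
The state is a dict: "t": time; "q": joint angles; "qvel": joint speeds; "joint_torque": joint torques, N m; "eef_pos": TCP position; "tcp_rot": TCP orientation; "contact_force": force on the tool from outside, world axes, zero at the start; "wrist_torque": the same for the moment, N m; "gripper_width": opening from 0.0 (shut) to 1.0 (fully open).
Only numpy, scipy, OpenCV 4.12 (cv2) and the standard library are available. Lean on these libraries where they do the work, as an engineer would, in place of code of your own. Each camera call takes 0.05 s, during which the arm holds its last target. There are 200 camera calls.

## Working session

There is one attempt and no reset: what is moved stays moved. The work goes in short steps, Python scripts to look and compute and a tool call to move; the robot and the scene stay as the last step left them, time stands still between calls to the robot, and variables do not carry over. Pictures are saved under pics/ and viewed, about 8 in all and at most 12, crops included, and the job is handed in when it is done.

Besides the shell and the picture viewer there is one more tool, called after "Request:" in YAML: its name, and indented under it one key for each argument. move_arm: Moves the arm, as the interface text tells. Its arguments: {"type":"object","properties":{"series":{"type":"array"},"squeeze":{"type":"number"}},"required":["series"]}

```bash
mkdir -p pics
cat > h.py <<'E'
from rig import *
import numpy as np, cv2
from scipy.spatial.transform import Rotation as R
def rot(q): return R.from_quat([q[1],q[2],q[3],q[0]]).as_matrix()
def snap(n,f):
    im=snapshot(n); cv2.imwrite('pics/'+f,im[:,:,::-1]); return im
def ray(n,u,v):
    c=camera_info(n); d=np.array([(u-c['cx'])/c['fx'],-(v-c['cy'])/c['fy'],-1.])
    return np.array(c['position']),rot(c['orientation'])@d
def plane(n,u,v,z):
    p,d=ray(n,u,v); return p+d*(z-p[2])/d[2]
def tri(a,b):
    (p,d),(q,e)=ray(*a),ray(*b); d=d/np.linalg.norm(d);e=e/np.linalg.norm(e)
    s=np.linalg.lstsq(np.c_[d,-e],q-p,rcond=None)[0]
    x,y=p+d*s[0],q+e*s[1]; return (x+y)/2,np.linalg.norm(x-y)
def proj(n,X):
    c=camera_info(n); k=rot(c['orientation']).T@(np.array(X)-c['position'])
    return c['cx']+c['fx']*k[0]/-k[2], c['cy']-c['fy']*k[1]/-k[2]
E
python3 - <<'E'
from h import *
for n in('side','top'): snap(n,n+'1.png'); print(n,camera_info(n))
print(get_state())
E
```

```text
side {'fx': 538.8466865369622, 'fy': 538.8466865369622, 'cx': 315.6689841381025, 'cy': 237.17176479018528, 'position': array([0.17413559, 0.82348707, 0.631805  ]), 'orientation': array([-0.21277537, -0.11733735,  0.46590721,  0.8508167 ])}
top {'fx': 550.6959835988999, 'fy': 550.6959835988999, 'cx': 328.4773689872941, 'cy': 243.9873299109747, 'position': array([0.49733245, 0.03444207, 1.18097642]), 'orientation': array([ 0.70743449,  0.03087068, -0.01377878, -0.70596996])}
{'t': 0.1, 'q': array([-1.40951526e+00,  4.94162645e-01,  1.34602471e+00,  1.58815417e-05,
        1.30245529e+00, -9.54977676e-02]), 'qvel': array([ 2.00185884e-03, -1.98667064e-03, -1.00604081e-03, -3.70164816e-04,
        9.43893342e-05, -8.74560992e-04]), 'joint_torque': array([ 3.92179340e-03, -8.83587027e+01, -3.84561360e+01,  1.28004895e-04,
        5.15031104e-03, -2.94996880e-05]), 'eef_pos': array([ 0.15869494, -0.60424023,  0.24774905]), 'tcp_rot': array([-5.24962567e-04,  9.91769527e-01,  1.28034875e-01, -9.61349189e-06]), 'contact_force': array([-0.45860607,  0.74263344,  0.10736162]), 'wrist_torque': array([-0.02584549,  0.09640799, -0.03839669]), 'gripper_width': 0.998969311310508}
```

View pics/side1.png

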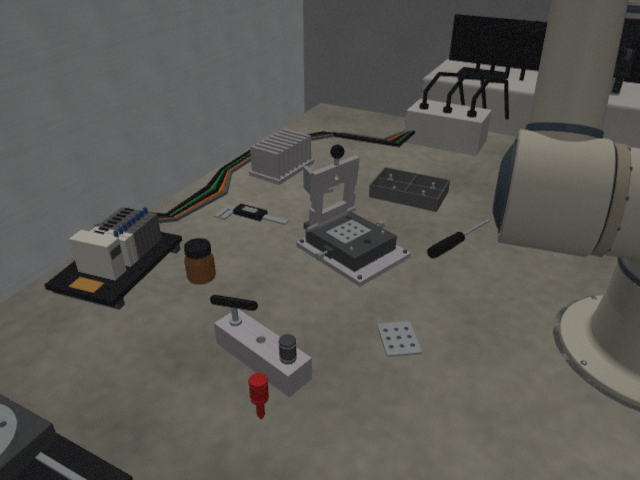

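View pics/top1.png

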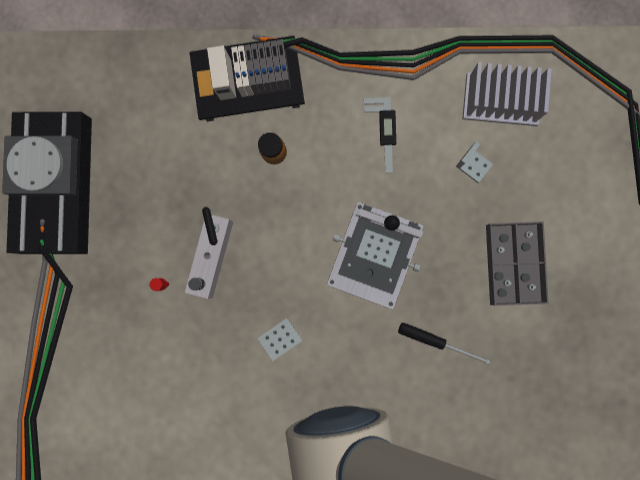

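The side view shows the knob at about (337,152) with the leaf roughly upright, and the pin's dark head at (288,348). In the top view the knob is at (391,222), the pin head at (196,284), the base hole near (370,272), and the subplate corners near (361,203), (423,228), (393,307) and (329,284).

```bash
cat > m.py <<'E'
from h import *
t=cv2.imread('pics/top1.png'); s=cv2.imread('pics/side1.png')
def dark(im,x0,y0,x1,y1,th):
    g=im[y0:y1,x0:x1].max(2); m=(g<th).astype(np.uint8)
    n,l,st,c=cv2.connectedComponentsWithStats(m)
    i=1+np.argmax(st[1:,4]); return c[i]+[x0,y0],st[i]
for nm,im,b,th in(('knob t',t,(378,210,406,234),45),('knob s',s,(325,140,350,164),45),('pin t',t,(185,273,208,294),75),('pin s',s,(275,330,302,368),75),('hole t',t,(362,264,380,280),45)):
    print(nm,*dark(im,*b,th))
ku=dark(t,378,210,406,234,45)[0];ks=dark(s,325,140,350,164,45)[0]
print('knob',tri(('top',*ku),('side',*ks)))
cs=[plane('top',u,v,.012)for u,v in((361,203),(423,228),(393,307),(329,284))]
cs=np.array(cs);print(cs); print('c',cs.mean(0),[np.linalg.norm(cs[i]-cs[i-1]) for i in range(4)])
d=(cs[0]+cs[1]-cs[2]-cs[3])/2; y=np.degrees(np.arctan2(d[1],d[0])); e=(cs[0]+cs[3]-cs[1]-cs[2])/2; print('yaw',y,np.degrees(np.arctan2(e[1],e[0]))-90)
print('pin head top',plane('top',*dark(t,185,273,208,294,75)[0],.08), tri(('top',*dark(t,185,273,208,294,75)[0]),('side',*dark(s,275,330,302,368,75)[0])))
# big crop
a=cv2.resize(t[190:310,320:440],None,fx=4,fy=4,interpolation=cv2.INTER_CUBIC)
b=cv2.resize(t[200:310,175:245],None,fx=4.36,fy=4.36,interpolation=cv2.INTER_CUBIC)[:480]
cv2.imwrite('pics/crop1.png',np.hstack([a,np.vstack([b,np.zeros((480-b.shape[0],b.shape[1],3),np.uint8)])]))
E
python3 m.py
```

```text
knob t [391.32352941 222.58235294] [  6   6  15  15 170]
knob s [336.9862069  151.31724138] [  6   5  13  14 145]
pin t [195.86259542 283.96183206] [  4   6  16  11 131]
pin s [287.26530612 348.57369615] [  4   4  17  30 441]
hole t [372.  272.5] [10  7  1  4  4]
knob (array([ 0.59668326, -0.05315627,  0.20865157]), np.float64(0.00047278716874210017))
[[ 0.65900062 -0.00637123  0.012     ]
 [ 0.60551029 -0.13778096  0.012     ]
 [ 0.43842819 -0.07350221  0.012     ]
 [ 0.48633695  0.06147546  0.012     ]]
c [ 0.54731901 -0.03904474  0.012     ] [np.float64(0.18551527003435156), np.float64(0.14187928775620384), np.float64(0.17902006627542455), np.float64(0.14322786478898003)]
yaw -21.25081047541376 -20.839088223492155
pin head top [0.48623566 0.32708383 0.08      ] (array([0.48598218, 0.33089179, 0.06546191]), np.float64(0.0002402211366209384))
```

View pics/crop1.png

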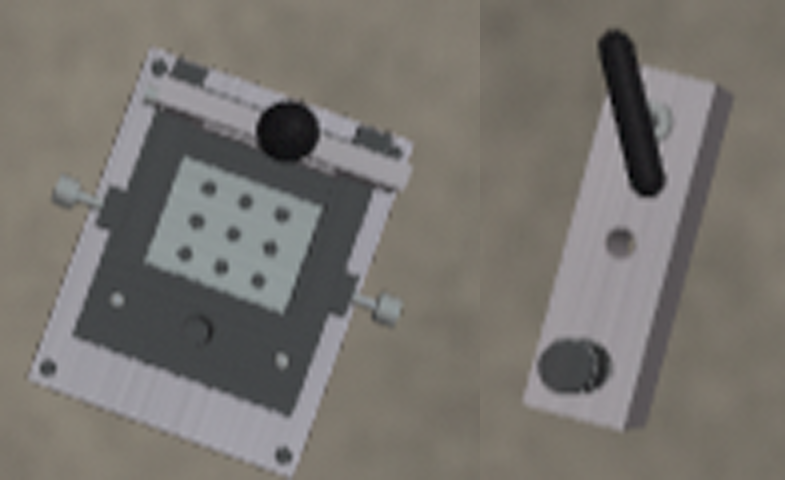

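Zoomed in, the base hole is at (369.5,272.8), the plungers at (349.3,264.8) and (390.5,280), the pin head's top disc at (195.2,283.7), and the block's middle hole at (207.1,255.5).

```bash
cat > m2.py <<'E'
from h import *
np.set_printoptions(precision=4,suppress=True)
cs=np.array([plane('top',u,v,.012)for u,v in((358,202),(423.2,226.5),(393,308.5),(327.6,284.5))])
print([np.linalg.norm(cs[i]-cs[i-1]) for i in range(4)])
d=(cs[0]+cs[1]-cs[2]-cs[3])/2; e=(cs[0]+cs[3]-cs[1]-cs[2])/2
y1=np.arctan2(d[1],d[0]); y2=np.arctan2(e[1],e[0])-np.pi/2
P=[plane('top',349.3,264.8,.051),plane('top',390.5,280,.051)]; f=P[0]-P[1]; y3=np.arctan2(f[1],f[0])-np.pi/2
print('yaws',np.degrees([y1,y2,y3]),'plunger dist',np.linalg.norm(f))
y=np.mean([y1,y2,y3]); fx=np.array([np.cos(y),np.sin(y),0])
O=cs.mean(0)+.005*fx
bh=plane('top',369.5,272.8,.045); K=np.array([0.59668,-0.05316,0.20865])
print('base hole',bh,'plungers mid',sum(P)/2,'from plate',O-.045*fx)
H=np.mean([bh,sum(P)/2,O-.045*fx],0)+.105*fx; H[2]=.051; r=K-H
print('hinge',H,'knob r',np.linalg.norm(r),'angle',np.arctan2(r[2],-r@fx),'lat',r@np.array([-fx[1],fx[0],0]))
m=plane('top',207.1,255.5,.045); h=plane('top',195.2,283.7,.083); print('mid',m,'pin',h,'dist',np.linalg.norm((h-m)[:2]),np.degrees(np.arctan2(*(m-h)[1::-1])))
E
python3 m2.py
```

```text
[np.float64(0.18730566085665612), np.float64(0.14786766152144534), np.float64(0.18511236891604863), np.float64(0.14670462951868113)]
yaws [-20.2918 -20.3492 -20.1398] plunger dist 0.08959487715917519
base hole [ 0.5099 -0.0226  0.045 ] plungers mid [ 0.5107 -0.023   0.051 ] from plate [ 0.5101 -0.023   0.012 ]
hinge [ 0.6087 -0.0592  0.051 ] knob r 0.1582236706180569 angle 1.4861425603110614 lat 0.0014987529366815807
mid [0.5449 0.314  0.045 ] pin [0.4868 0.3276 0.083 ] dist 0.05967727215008584 -13.216119337671387
```

Request:
move_arm:
  series:
    - {"hand": 85,"slide": [0,0,-12],"roll": 7}
    - {"hand": 85,"slide": [0,0,-12],"roll": 7}
    - {"hand": 85,"slide": [0,0,-12],"roll": 7}
    - {"hand": 85,"slide": [0,0,-12],"roll": 7}
    - {"hand": 85,"slide": [0,0,-12],"roll": 7}
    - {"hand": 85,"slide": [13,-40,0],"roll": 0}
    - {"hand": 85,"slide": [13,-40,0],"roll": 0}
    - {"hand": 85,"slide": [13,-40,0],"roll": 0}
    - {"hand": 85,"slide": [13,-40,0],"roll": 0}
    - {"hand": 85,"slide": [13,-40,0],"roll": 0}
  squeeze: 30

```text
t: 1.1
eef_pos: [0.2897, -0.4379, 0.3081]
tcp_rot: [-0.0, 0.984, -0.176, -0.0]
contact_force: [0.4, -0.2, -0.6]
gripper_width: 0.999
```

Request:
move_arm:
  series:
    - {"hand": 85,"slide": [13,-40,0],"roll": 0}
    - {"hand": 85,"slide": [13,-40,0],"roll": 0}
    - {"hand": 85,"slide": [13,-40,0],"roll": 0}
    - {"hand": 85,"slide": [13,-40,0],"roll": 0}
    - {"hand": 85,"slide": [13,-40,0],"roll": 0}
    - {"hand": 85,"slide": [13,-40,0],"roll": 0}
    - {"hand": 60,"slide": [13,-40,0],"roll": 0}
    - {"hand": 60,"slide": [13,-40,0],"roll": 0}
    - {"hand": 60,"slide": [13,-40,0],"roll": 0}
    - {"hand": 60,"slide": [13,-40,0],"roll": 0}

```text
t: 2.1
eef_pos: [0.5504, -0.1077, 0.3081]
tcp_rot: [-0.0, 0.984, -0.176, -0.0]
contact_force: [0.8, -1.3, 1.0]
gripper_width: 0.706
```

```bash
cat > d.py <<'E'
from h import *; import sys
np.set_printoptions(precision=4,suppress=True)
s=get_state(); M=rot(s['tcp_rot']); print(s['t'],s['eef_pos'],s['gripper_width'],s['contact_force'],'yaw',np.degrees(np.arctan2(M[1,0],M[0,0])),'tilt',M[:,2])
if len(sys.argv)>1: print('slide mm',1000*M.T@(np.array(eval(sys.argv[1]))-s['eef_pos']))
E
python3 d.py "[.5967,-.0532,.2066]"
```

```text
2.1 [ 0.5504 -0.1077  0.3081] 0.7062657068958389 [ 0.7776 -1.3087  1.0313] yaw -20.27877269063311 tilt [-0.0004  0.0001 -1.    ]
slide mm [ 24.611  -67.1292 101.4764]
```

Request:
move_arm:
  series:
    - {"hand": 60,"slide": [12,-34,0],"roll": 0}
    - {"hand": 60,"slide": [12.5,-33,0],"roll": 0}
    - {"hand": 60,"slide": [0,0,25],"roll": 0}
    - {"hand": 60,"slide": [0,0,30],"roll": 0}
    - {"hand": 60,"slide": [0,0,30],"roll": 0}
    - {"hand": 60,"slide": [0,0,16],"roll": 0}
    - {"hand": 60,"slide": [0,0,0],"roll": 0}

```text
t: 2.8
eef_pos: [0.5945, -0.0547, 0.2048]
tcp_rot: [-0.0, 0.984, -0.176, -0.002]
contact_force: [0.3, -0.5, 0.1]
gripper_width: 0.7
```

```bash
python3 - <<'E'
from h import *
a=snap('top','t2.png')[130:310,290:490]; b=snap('side','s2.png')[60:300,230:430]
cv2.imwrite('pics/c2.png',np.hstack([cv2.resize(a,(500,450)),cv2.resize(b,(300,360)),][:1]+[cv2.copyMakeBorder(cv2.resize(b,(300,360)),0,90,0,0,0)])[:,:,::-1])
E
python3 d.py
```

```text
2.9 [ 0.596  -0.055   0.2076] 0.6993079630762092 [ 0.2076  0.9012 -0.3612] yaw -20.289076721900074 tilt [-0.0001  0.     -1.    ]
```

View pics/c2.png

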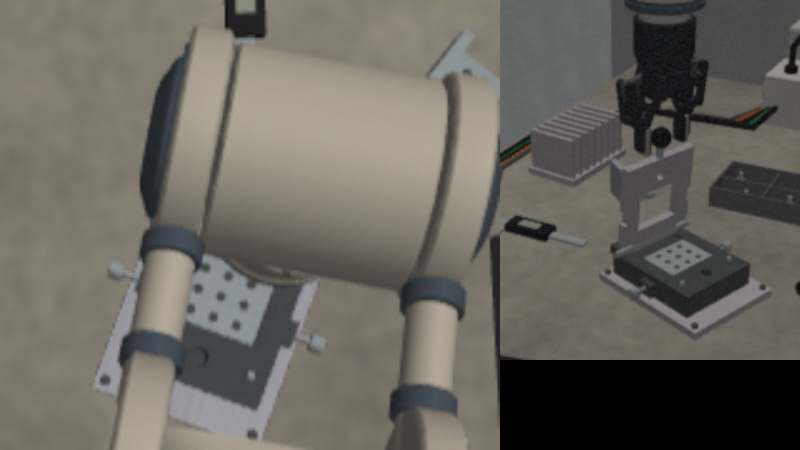

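The fingers straddle the knob (crop at (661,137)); closing on it.

Request:
move_arm:
  series:
    - {"hand": 20,"slide": [0,0,0],"roll": 0}
    - {"hand": 20,"slide": [0,0,0],"roll": 0}
    - {"hand": 20,"slide": [0,0,0],"roll": 0}
    - {"hand": 20,"slide": [0,0,0],"roll": 0}
    - {"hand": 20,"slide": [0,0,0],"roll": 0}
    - {"hand": 20,"slide": [0,0,0],"roll": 0}
  squeeze: 30

```text
t: 3.5
eef_pos: [0.597, -0.054, 0.2087]
tcp_rot: [-0.001, 0.984, -0.176, 0.002]
contact_force: [3.2, 9.4, 6.5]
gripper_width: 0.309
```

```bash
python3 - <<'E'
import numpy as np
# knob arc in steps: slide x=-dx(fx), z=+down
a=np.linspace(1.486,0.05,31); x=-158*np.cos(a); z=158*np.sin(a)
for i in range(30): print([round(x[i+1]-x[i],1),0,round(z[i]-z[i+1],1)],end=',')
E
python3 d.py
```

```text
[np.float64(-7.5), 0, np.float64(0.8)],[np.float64(-7.5), 0, np.float64(1.2)],[np.float64(-7.4), 0, np.float64(1.5)],[np.float64(-7.3), 0, np.float64(1.9)],[np.float64(-7.2), 0, np.float64(2.2)],[np.float64(-7.1), 0, np.float64(2.6)],[np.float64(-7.0), 0, np.float64(2.9)],[np.float64(-6.8), 0, np.float64(3.2)],[np.float64(-6.7), 0, np.float64(3.6)],[np.float64(-6.5), 0, np.float64(3.9)],[np.float64(-6.3), 0, np.float64(4.2)],[np.float64(-6.1), 0, np.float64(4.5)],[np.float64(-5.9), 0, np.float64(4.8)],[np.float64(-5.6), 0, np.float64(5.0)],[np.float64(-5.4), 0, np.float64(5.3)],[np.float64(-5.1), 0, np.float64(5.6)],[np.float64(-4.8), 0, np.float64(5.8)],[np.float64(-4.6), 0, np.float64(6.0)],[np.float64(-4.3), 0, np.float64(6.2)],[np.float64(-4.0), 0, np.float64(6.4)],[np.float64(-3.7), 0, np.float64(6.6)],[np.float64(-3.3), 0, np.float64(6.8)],[np.float64(-3.0), 0, np.float64(6.9)],[np.float64(-2.7), 0, np.float64(7.1)],[np.float64(-2.3), 0, np.float64(7.2)],[np.float64(-2.0), 0, np.float64(7.3)],[np.float64(-1.6), 0, np.float64(7.4)],[np.float64(-1.3), 0, np.float64(7.5)],[np.float64(-0.9), 0, np.float64(7.5)],[np.float64(-0.6), 0, np.float64(7.5)],3.5 [ 0.597  -0.054   0.2087] 0.3086717153446465 [3.2428 9.3829 6.467 ] yaw -20.274485484929194 tilt [ 0.0033  0.0014 -1.    ]
```

Request:
move_arm:
  series:
    - {"hand": 20,"slide": [-7.5,-1,0],"roll": 0}
    - {"hand": 20,"slide": [-7.5,0,1],"roll": 0}
    - {"hand": 20,"slide": [-7.4,0,1.5],"roll": 0}
    - {"hand": 20,"slide": [-7.3,0,1.9],"roll": 0}
    - {"hand": 20,"slide": [-7.2,0,2.2],"roll": 0}
    - {"hand": 20,"slide": [-7.1,0,2.6],"roll": 0}
    - {"hand": 20,"slide": [-7,0,2.9],"roll": 0}
    - {"hand": 20,"slide": [-6.8,0,3.2],"roll": 0}
    - {"hand": 20,"slide": [-6.7,0,3.6],"roll": 0}
    - {"hand": 20,"slide": [-6.5,0,3.9],"roll": 0}

```text
t: 4.5
eef_pos: [0.5298, -0.029, 0.1852]
tcp_rot: [-0.0, 0.984, -0.176, 0.001]
contact_force: [2.7, 5.6, 2.7]
gripper_width: 0.308
```

```bash
python3 d.py
```

```text
4.5 [ 0.5298 -0.029   0.1852] 0.3076973990687029 [2.6848 5.5974 2.6702] yaw -20.289644674856824 tilt [ 0.002   0.0003 -1.    ]
```

Request:
move_arm:
  series:
    - {"hand": 20,"slide": [-6.3,-0.5,4.2],"roll": 0}
    - {"hand": 20,"slide": [-6.1,0,4.5],"roll": 0}
    - {"hand": 20,"slide": [-5.9,0,4.8],"roll": 0}
    - {"hand": 20,"slide": [-5.6,0,5.0],"roll": 0}
    - {"hand": 20,"slide": [-5.4,0,5.3],"roll": 0}
    - {"hand": 20,"slide": [-5.1,0,5.6],"roll": 0}
    - {"hand": 20,"slide": [-4.8,0,5.8],"roll": 0}
    - {"hand": 20,"slide": [-4.6,0,6.0],"roll": 0}
    - {"hand": 20,"slide": [-4.3,0,6.2],"roll": 0}
    - {"hand": 20,"slide": [-4,0,6.4],"roll": 0}

```text
t: 5.5
eef_pos: [0.4807, -0.0108, 0.1301]
tcp_rot: [-0.0, 0.984, -0.176, 0.0]
contact_force: [2.1, 3.1, 1.5]
gripper_width: 0.307
```

Request:
move_arm:
  series:
    - {"hand": 20,"slide": [-3.7,0,6.6],"roll": 0}
    - {"hand": 20,"slide": [-3.3,0,6.8],"roll": 0}
    - {"hand": 20,"slide": [-3,0,6.9],"roll": 0}
    - {"hand": 20,"slide": [-2.7,0,7.1],"roll": 0}
    - {"hand": 20,"slide": [-2.3,0,7.2],"roll": 0}
    - {"hand": 20,"slide": [-2,0,7.3],"roll": 0}
    - {"hand": 20,"slide": [-1.6,0,7.4],"roll": 0}

```text
t: 6.2
eef_pos: [0.4633, -0.0044, 0.0807]
tcp_rot: [0.0, 0.984, -0.176, -0.0]
contact_force: [0.6, 4.1, 1.0]
gripper_width: 0.305
```

```bash
python3 d.py
```

```text
6.2 [ 0.4633 -0.0044  0.0807] 0.3052315186588916 [0.5749 4.1419 1.0053] yaw -20.284847230237403 tilt [-0.0001  0.     -1.    ]
```

Request:
move_arm:
  series:
    - {"hand": 20,"slide": [-1.3,0,7],"roll": 0}
    - {"hand": 20,"slide": [-0.9,0,6],"roll": 0}
    - {"hand": 20,"slide": [-0.4,0,5],"roll": 0}
    - {"hand": 20,"slide": [0,0,2],"roll": 0}
    - {"hand": 20,"slide": [0,0,0],"roll": 0}

```text
t: 6.7
eef_pos: [0.4609, -0.0035, 0.0611]
tcp_rot: [0.0, 0.984, -0.176, -0.0]
contact_force: [-0.6, 5.3, -1.7]
gripper_width: 0.304
```

```bash
python3 d.py
```

```text
6.7 [ 0.4609 -0.0035  0.0611] 0.30359257440392395 [-0.6089  5.3369 -1.6786] yaw -20.290433898774097 tilt [-0.0006  0.0001 -1.    ]
```

Request:
move_arm:
  series:
    - {"hand": 20,"slide": [0,0,1.5],"roll": 0}
    - {"hand": 20,"slide": [0,0,0],"roll": 0}

```text
t: 6.9
eef_pos: [0.4608, -0.0035, 0.0599]
tcp_rot: [-0.0, 0.984, -0.176, -0.0]
contact_force: [-1.2, 4.2, -1.3]
gripper_width: 0.305
```

Request:
move_arm:
  series:
    - {"hand": 20,"slide": [0,0,1.5],"roll": 0}
    - {"hand": 20,"slide": [0,0,0],"roll": 0}

```text
t: 7.1
eef_pos: [0.4608, -0.0035, 0.0584]
tcp_rot: [-0.0, 0.984, -0.176, -0.0]
contact_force: [-0.8, 4.3, -2.3]
gripper_width: 0.306
```

```bash
python3 d.py
```

```text
7.1 [ 0.4608 -0.0035  0.0584] 0.3060340837572292 [-0.7751  4.342  -2.3423] yaw -20.283192646701018 tilt [-0.0005  0.0001 -1.    ]
```

Request:
move_arm:
  series:
    - {"hand": 20,"slide": [0,0,1.5],"roll": 0}
    - {"hand": 20,"slide": [0,0,0],"roll": 0}

```text
t: 7.3
eef_pos: [0.4608, -0.0035, 0.0569]
tcp_rot: [-0.0, 0.984, -0.176, -0.0]
contact_force: [-1.3, 4.2, -1.7]
gripper_width: 0.302
```

Request:
move_arm:
  series:
    - {"hand": 20,"slide": [0,0,1.5],"roll": 0}
    - {"hand": 20,"slide": [0,0,0],"roll": 0}

```text
t: 7.5
eef_pos: [0.4608, -0.0035, 0.0554]
tcp_rot: [-0.0, 0.984, -0.176, -0.0]
contact_force: [-0.5, 5.6, -0.5]
gripper_width: 0.304
```

```bash
python3 - <<'E'
from h import *
b=snap('side','s3.png')[130:310,230:430]
cv2.imwrite('pics/c3.png',cv2.resize(b,None,fx=3.3,fy=3.3,interpolation=cv2.INTER_CUBIC)[:,:,::-1])
E
python3 d.py
```

```text
7.55 [ 0.4608 -0.0035  0.0554] 0.30437807643346426 [-2.0942  4.9744 -1.9748] yaw -20.28173442844501 tilt [-0.0004  0.0001 -1.    ]
```

View pics/c3.png

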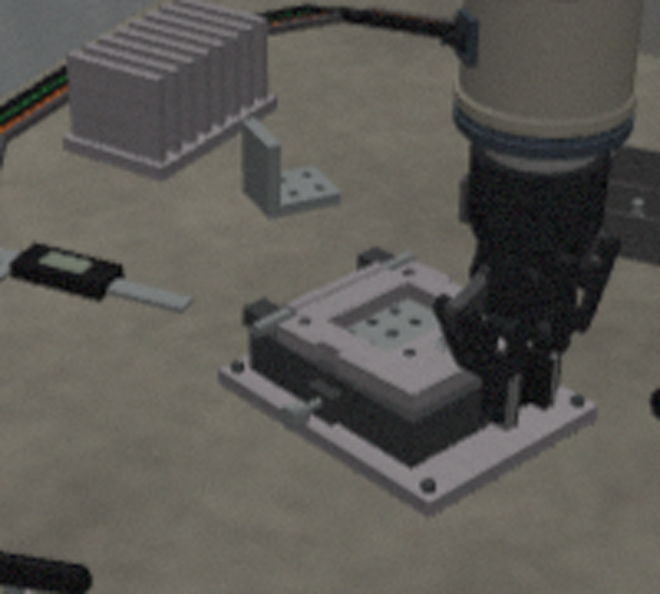

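The leaf is nearly level over the block with the knob still in the jaws. Pressing on until I feel the plungers.

Request:
move_arm:
  series:
    - {"hand": 20,"slide": [0,0,1.5],"roll": 0}
    - {"hand": 20,"slide": [0,0,0],"roll": 0}

```text
t: 7.75
eef_pos: [0.4609, -0.0035, 0.054]
tcp_rot: [-0.0, 0.984, -0.176, -0.0]
contact_force: [-2.0, 5.0, 1.2]
gripper_width: 0.305
```

Request:
move_arm:
  series:
    - {"hand": 20,"slide": [0,0,1.5],"roll": 0}
    - {"hand": 20,"slide": [0,0,0],"roll": 0}

```text
t: 7.95
eef_pos: [0.4609, -0.0035, 0.0525]
tcp_rot: [0.0, 0.984, -0.176, -0.0]
contact_force: [-1.8, 5.1, 1.9]
gripper_width: 0.305
```

Request:
move_arm:
  series:
    - {"hand": 20,"slide": [0,0,1],"roll": 0}
    - {"hand": 20,"slide": [0,0,0],"roll": 0}

```text
t: 8.15
eef_pos: [0.4609, -0.0035, 0.0516]
tcp_rot: [0.0, 0.984, -0.176, -0.0]
contact_force: [-1.8, 4.8, 2.5]
gripper_width: 0.303
```

Request:
move_arm:
  series:
    - {"hand": 45,"slide": [0,0,0],"roll": 0}
    - {"hand": 45,"slide": [0,0,0],"roll": 0}
    - {"hand": 55,"slide": [0,0,0],"roll": 0}
    - {"hand": 55,"slide": [0,0,-15],"roll": 0}
    - {"hand": 55,"slide": [0,0,-30],"roll": 0}
    - {"hand": 55,"slide": [0,0,-40],"roll": 0}
    - {"hand": 55,"slide": [0,-30,-40],"roll": 0}
    - {"hand": 55,"slide": [0,-40,-10],"roll": 0}
    - {"hand": 55,"slide": [0,-45,0],"roll": 0}
    - {"hand": 55,"slide": [0,-45,0],"roll": 0}

```text
t: 9.15
eef_pos: [0.5172, 0.148, 0.1872]
tcp_rot: [-0.0, 0.984, -0.176, 0.001]
contact_force: [0.4, -0.7, 0.1]
gripper_width: 0.645
```

```bash
python3 d.py "[.4868,.3276,.18]"
python3 - <<'E'
from h import *
a=snap('top','t4.png');b=snap('side','s4.png')
A=cv2.resize(a[190:310,320:440],None,fx=3.3,fy=3.3,interpolation=cv2.INTER_CUBIC); B=cv2.resize(b[190:310,280:400],None,fx=3.3,fy=3.3,interpolation=cv2.INTER_CUBIC)
cv2.imwrite('pics/c4.png',np.hstack([A,B])[:,:,::-1])
E
```

```text
9.15 [0.5172 0.148  0.1872] 0.644623586524668 [ 0.4346 -0.6536  0.147 ] yaw -20.322699663645697 tilt [ 0.0016  0.0001 -1.    ]
slide mm [ -90.8733 -157.8169    7.1947]
```

View pics/c4.png

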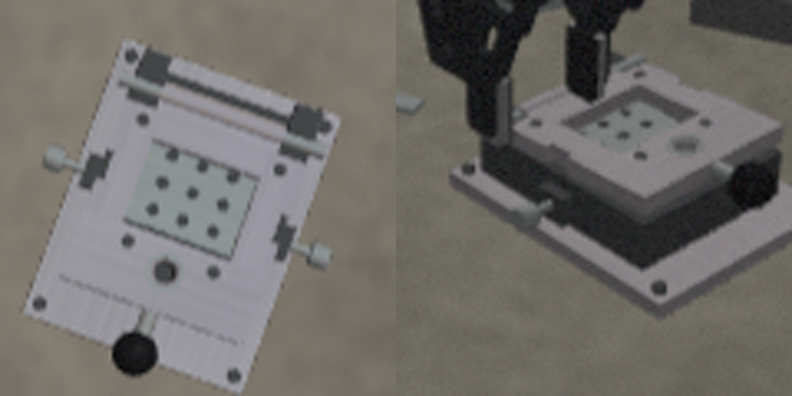

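The leaf rests over the block: hole at (370,272.1) in the top view, knob at (360.6,297) top and (388.5,245.8) side.

Run:
```python
from h import *
np.set_printoptions(precision=4,suppress=True)
import cv2
t=cv2.imread('pics/t4.png');s=cv2.imread('pics/s4.png')
def c(im,x,y,r,th):
    m=(im[y-r:y+r,x-r:x+r].max(2)<th).astype(np.uint8);n,l,st,ce=cv2.connectedComponentsWithStats(m);i=1+np.argmax(st[1:,4]);print(st[i]);return ce[i]+[x-r,y-r]
ku=c(t,361,297,10,50);ks=c(s,388,246,9,40)
K,e=tri(('top',*ku),('side',*ks));H=np.array([.6087,-.0592,.051]);print('knob',ku,ks,K,e,'angle',np.arcsin((K[2]-.051)/.158),'r',np.linalg.norm(K-H))
hs=((685-396)/3.3+280,144/3.3+190)
print('leaf hole',plane('top',370,272.1,.062),tri(('top',370,272.1),('side',*hs)))
```

```text
[  3   4  13  13 129]
[  0   1  17  17 192]
knob [360.2481 296.7597] [386.9427 245.9583] [ 0.4613 -0.003   0.0595] 0.0001826738941432523 angle 0.05379155516672826 r 0.1580034708418999
leaf hole [ 0.5111 -0.0227  0.062 ] (array([ 0.5109, -0.0228,  0.0618]), np.float64(0.00051208475980471))
```

Request:
move_arm:
  series:
    - {"hand": 48,"slide": [-22,-40,0],"roll": 0}
    - {"hand": 48,"slide": [-23,-40,0],"roll": 0}
    - {"hand": 48,"slide": [-23,-39,2],"roll": 0}
    - {"hand": 48,"slide": [-22.9,-38.8,5.2],"roll": 0}
    - {"hand": 48,"slide": [0,0,0],"roll": 0}

```text
t: 9.75
eef_pos: [0.4846, 0.33, 0.1785]
tcp_rot: [-0.0, 0.985, -0.174, -0.0]
contact_force: [1.3, -0.2, 0.6]
gripper_width: 0.565
```

```bash
python3 d.py "[.4868,.3276,.068]"
python3 - <<'E'
from h import *
b=snap('side','s5.png')[240:420,200:380]
cv2.imwrite('pics/c5.png',cv2.resize(b,None,fx=3,fy=3,interpolation=cv2.INTER_CUBIC)[:,:,::-1])
E
```

```text
9.75 [0.4846 0.33   0.1785] 0.5648694184819445 [ 1.2685 -0.1797  0.5878] yaw -20.070915543722414 tilt [-0.0004  0.0007 -1.    ]
slide mm [  2.9704   1.5647 110.5398]
```

View pics/c5.png

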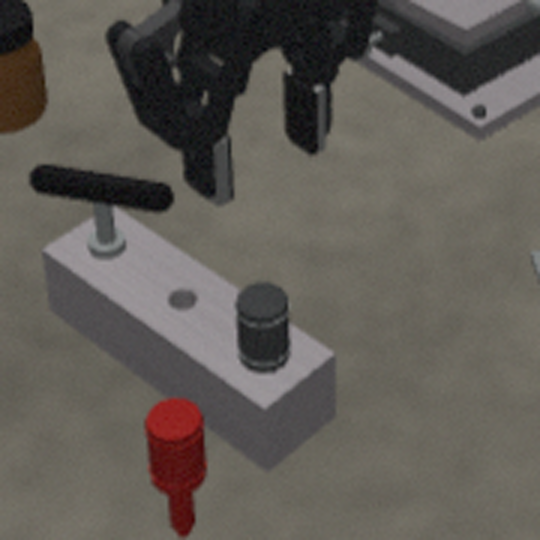

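The pin head's top is at (287.7,339.7) in the side image; the red look-alike stands beside the block at (258,380), outside the path of the fingers. Cross-checking the pin.

```bash
python3 - <<'E'
from h import *
np.set_printoptions(precision=4,suppress=True)
print(tri(('top',195.2,283.7),('side',287.7,339.7)),plane('side',287.7,339.7,.083))
print('red',plane('side',258,380,.078))
print(proj('top',[.4868,.3276,.083]))
E
python3 d.py "[.4868,.3276,.068]"
```

```text
(array([0.4865, 0.3281, 0.0806]), np.float64(0.0005359839517704569)) [0.4849 0.3302 0.083 ]
red [0.4834 0.4116 0.078 ]
(np.float64(195.21494709142115), np.float64(283.69220098356413))
9.8 [0.4851 0.3278 0.1787] 0.5600732990161683 [ 0.0942  0.1368 -0.3475] yaw -20.102477594283965 tilt [-0.0005 -0.0003 -1.    ]
slide mm [  1.7236  -0.4694 110.6525]
```

Request:
move_arm:
  series:
    - {"hand": 48,"slide": [1.4,-0.5,30],"roll": 0}
    - {"hand": 48,"slide": [0,0,35],"roll": 0}
    - {"hand": 48,"slide": [0,0,30],"roll": 0}
    - {"hand": 48,"slide": [0,0,15.5],"roll": 0}
    - {"hand": 48,"slide": [0,0,0],"roll": 0}
    - {"hand": 15,"slide": [0,0,0],"roll": 0}
    - {"hand": 15,"slide": [0,0,0],"roll": 0}
    - {"hand": 15,"slide": [0,0,0],"roll": 0}
    - {"hand": 15,"slide": [0,0,0],"roll": 0}
    - {"hand": 15,"slide": [0,0,0],"roll": 0}
  squeeze: 80

```text
t: 10.8
eef_pos: [0.4891, 0.3269, 0.0705]
tcp_rot: [-0.002, 0.984, -0.176, 0.002]
contact_force: [3.6, 4.1, -1.3]
gripper_width: 0.282
```

```bash
python3 d.py
```

```text
10.8 [0.4891 0.3269 0.0705] 0.281775745192173 [ 3.5515  4.082  -1.2752] yaw -20.3006421057315 tilt [ 0.0039  0.0024 -1.    ]
```

Request:
move_arm:
  series:
    - {"hand": 15,"slide": [0,0,-10],"roll": 0}
    - {"hand": 15,"slide": [0,0,-20],"roll": 0}
    - {"hand": 15,"slide": [0,0,-25],"roll": 0}
    - {"hand": 15,"slide": [0,0,-25],"roll": 0}
    - {"hand": 15,"slide": [0,0,-20],"roll": 0}
    - {"hand": 15,"slide": [0,0,-10],"roll": 0}
    - {"hand": 15,"slide": [0,0,0],"roll": 0}

```text
t: 11.5
eef_pos: [0.4882, 0.3262, 0.1806]
tcp_rot: [-0.001, 0.984, -0.176, 0.001]
contact_force: [0.1, -0.1, -1.1]
gripper_width: 0.287
```

```bash
python3 d.py "[.5107,-.0228,.18]"
```

```text
11.5 [0.4882 0.3262 0.1806] 0.2865555752972968 [ 0.1447 -0.0685 -1.0696] yaw -20.29412249048488 tilt [ 0.003   0.0015 -1.    ]
slide mm [142.1304 319.5722   0.1135]
```

Request:
move_arm:
  series:
    - {"hand": 15,"slide": [18,40,0],"roll": 0}
    - {"hand": 15,"slide": [18,40,0],"roll": 0}
    - {"hand": 15,"slide": [18,40,0],"roll": 0}
    - {"hand": 15,"slide": [18,40,0],"roll": 0}
    - {"hand": 15,"slide": [18,40,0],"roll": 0}
    - {"hand": 15,"slide": [18,40,0],"roll": 0}
    - {"hand": 15,"slide": [18,40,0],"roll": 0}
    - {"hand": 15,"slide": [16,39.5,20],"roll": 0}
    - {"hand": 15,"slide": [0,0,15],"roll": 0}
    - {"hand": 15,"slide": [0,0,0],"roll": 0}

```text
t: 12.5
eef_pos: [0.5084, -0.0238, 0.1415]
tcp_rot: [-0.0, 0.984, -0.177, -0.002]
contact_force: [-0.3, -0.5, -0.6]
gripper_width: 0.281
```

```bash
python3 d.py "[.5107,-.0228,.145]"
python3 - <<'E'
from h import *
b=snap('side','s6.png')[120:300,280:440]
cv2.imwrite('pics/c6.png',cv2.resize(b,None,fx=3.3,fy=3.3,interpolation=cv2.INTER_CUBIC)[:,:,::-1])
E
```

```text
12.5 [ 0.5084 -0.0238  0.1415] 0.2814663386854599 [-0.2624 -0.5149 -0.5742] yaw -20.42880608148938 tilt [-0.004   0.0007 -1.    ]
slide mm [ 1.7976 -1.7659 -3.4666]
```

View pics/c6.png

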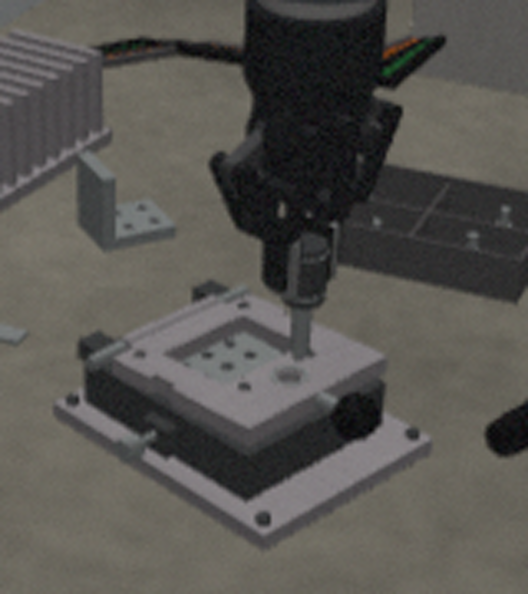

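The pin is held upright by its head; tip at about (371.5,228), leaf hole at (367.9,233.9). Compare with the projected prediction.

Run:
```python
from h import *
np.set_printoptions(precision=4,suppress=True)
s=get_state();p=np.array(s['eef_pos']);print(p,s['t'])
for z in(.0255,.0455,.0655): print(z,proj('side',p-[0,0,z]))
print('hole',proj('side',[.511,-.0227,.062]))
im=cv2.imread('pics/s6.png').max(2).astype(int)
for v in range(211,231): print(v,im[v,362:382])
```

```text
[ 0.5089 -0.023   0.1426] 12.55
0.0255 (np.float64(369.8728101193177), np.float64(209.58502060062756))
0.0455 (np.float64(369.33128810499164), np.float64(218.51876107367508))
0.0655 (np.float64(368.8007602087454), np.float64(227.2711264685966))
hole (np.float64(367.3693134833403), np.float64(233.57163313667425))
211 [111 107 105  87  55  44  49  59  60  69  73  71  64  59  44  48  88 103
 104 106]
212 [126 119 114 110  82  57  42  42  38  39  41  40  42  46  51  81 104 104
 103 102]
213 [131 131 124 120 102  96  62  56  55  48  50  49  60  76  85 104 106 104
 106 104]
214 [131 131 131 128  99 104  77  72  76  70  69  69  84  99 108 106 106 104
 103 105]
215 [134 127 130 126 111 115  81  73  75  79  76  76  81 104 107 107 104 106
 105 106]
216 [134 131 133 131 132 128  87  74  77  78  77  74  83 104 106 105 106 108
 106 105]
217 [132 134 133 132 134 134  89  75  77  79  80  75 100 109 109 106 105 109
 105 106]
218 [129 133 131 133 132 135  79  70  78  76  75  74 109 121 119 116 112 106
 106 108]
219 [117 127 131 132 133 132  81  69  76  79  77  73 107 131 131 126 122 116
 113 112]
220
[... 253 characters left out ...]
132]
223 [ 73  74  74  75  74  72  65  72  77  75  73  73 126 131 131 130 130 134
 128 129]
224 [ 80  72  72  73  72  71  68  76  76  76  75  81 126 129 132 131 130 131
 128 130]
225 [106  93  80  70  73  73  69  74  77  79  73  72 114 128 132 131 128 126
 128 127]
226 [124 124 107  81  80  97  82  76  80  77  75  62  84 117 127 128 130 128
 127 128]
227 [124 123 123 112 108 127 101  79  76  76  76  72  72  98 124 130 127 127
 132 130]
228 [122 123 129 131 131 133 112  83  79  83 105 106 104 124 129 132 132 130
 129 129]
229 [131 131 133 135 133 130 133 105 106 110 124 129 129 127 130 129 131 129
 132 126]
230 [134 132 130 126 127 127 125 124 125 129 131 130 128 130 131 131 129 128
 128 130]
```

```bash
python3 - <<'E'
from h import *
np.set_printoptions(precision=4,suppress=True)
s=get_state();p=np.array(s['eef_pos']);M=rot(s['tcp_rot']);print(p)
for v,z,u in((216,.040,370.9),(222,.0537,370.7)):
  f=lambda d:proj('side',p+M[:,0]*d-[0,0,z])[0]
  for b in(0,.5): print(z,'offset along tool x',(u-b-f(0))/((f(.001)-f(0))/.001))
for nm,d in(('x',M[:,0]),('y',M[:,1])): print(nm,np.array(proj('side',p+d*.01-[0,0,.06]))-proj('side',p-[0,0,.06]))
E
python3 d.py
```

```text
[ 0.5089 -0.023   0.1426]
0.04 offset along tool x -0.003803554273504704
0.04 offset along tool x -0.0024651263753341255
0.0537 offset along tool x -0.004282071081181407
0.0537 offset along tool x -0.002933420343477493
x [-3.6748 -1.9515]
y [ 3.5142 -1.7507]
12.55 [ 0.5089 -0.023   0.1426] 0.27736957767918247 [-0.8058  0.93   -1.1773] yaw -20.342845332495873 tilt [-0.0028  0.0006 -1.    ]
```

Request:
move_arm:
  series:
    - {"hand": 15,"slide": [3,-1,0],"roll": 0}
    - {"hand": 15,"slide": [0,0,0],"roll": 0}
    - {"hand": 15,"slide": [0,0,0],"roll": 0}

```text
t: 12.85
eef_pos: [0.5134, -0.0223, 0.1442]
tcp_rot: [-0.0, 0.984, -0.176, 0.0]
contact_force: [-0.5, 0.4, -0.9]
gripper_width: 0.282
```

```bash
python3 d.py "[.5132,-.0237,.145]"
python3 - <<'E'
from h import *
im=snap('side','s7.png')
c=cv2.resize(im[190:250,335:405],None,fx=8,fy=8,interpolation=cv2.INTER_CUBIC)
cv2.imwrite('pics/c7.png',c[:,:,::-1])
g=im.max(2).astype(int)
for v in range(214,240): print(v,g[v,358:380])
E
```

```text
12.85 [ 0.5134 -0.0223  0.1442] 0.28150929275783043 [-0.4577  0.3667 -0.8868] yaw -20.21644062950779 tilt [ 0.001  -0.0001 -1.    ]
slide mm [ 0.2514  1.3713 -0.8024]
214 [131 134 131 129 132 132 131 106  75  75  79  76  77  77 106 109 107 105
 110 104 106 109]
215 [131 131 133 133 133 132 130  99  74  72  78  77  77  77 105 107 106 107
 108 102 105 104]
216 [130 132 131 134 134 131 133  90  71  73  76  82  73  83  99 106 110 106
 105 104 103 104]
217 [114 124 132 132 132 131 133  92  71  74  78  79  76  84 107 119 118 112
 110 106 102 105]
218 [ 82  99 114 123 129 131 134  93  73  77  78  74  74  97 129 131 129 127
 120 114 113 108]
219 [ 74  75  83 100 114 121 130  91  74  74  78  74  75 109 130 134 133 131
 134 127 122 118]
220 [ 73  74  70  72  82 101 114  85  72  78  75  76  72 109 133 131 133 132
 131 133 131 130]
221 [ 75  74  74  72  76  73  74  63  74  75  77  79  76 108 133 133 133 133
 135 135 130 129]
222 [ 91  80  75  73  73  73  72  66  74  76  77  73  73 111 132 129 132 133
 132 132 130 130]
223 [112 101  90  77  74  71  73  69  72  76  77  73  71 110 126 130 133 129
 
[... 836 characters left out ...]
7 123 124 133 130
 130 129 127 129]
233 [135 136 134 131 124 110  97  87  85  80  84  83  90 100 118 120 126 131
 131 132 131 129]
234 [134 134 133 130 119 118  91  79  79  79  83  77  79 112 120 119 129 132
 131 129 131 131]
235 [133 134 130 134 119 120 110  94  93  94  95  90  94 121 119 121 129 131
 127 129 128 130]
236 [130 133 132 133 134 123 125 119 114 113 114 112 106 123 131 131 130 130
 130 129 130 120]
237 [133 133 133 135 131 131 129 133 122 123 123 123 131 131 131 129 131 131
 131 122 116  99]
238 [133 132 134 130 131 130 130 129 131 133 136 130 130 129 133 131 129 123
 120 114  91  81]
239 [134 131 130 134 131 127 133 129 130 130 129 132 132 129 128 121 118 101
 102 120 118 107]
```

View pics/c7.png

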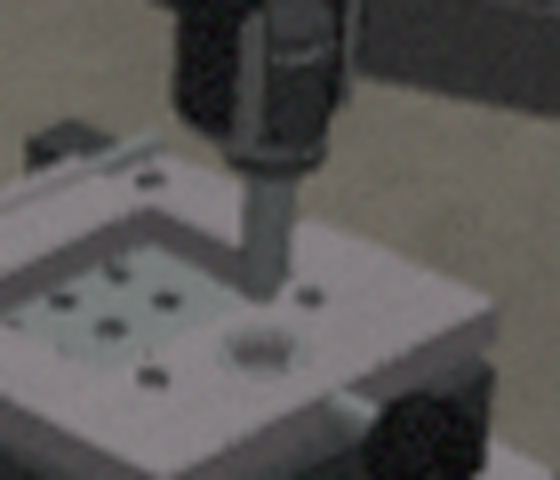

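```bash
python3 - <<'E'
from h import *
h=np.array([.5109,-.0228,.062])
print('hole',proj('side',h),'tip over hole',proj('side',h+[0,0,.0167]),'front edge',proj('side',h+[-.0011,.0028,.0167]))
E
python3 d.py
```

```text
hole (np.float64(367.43583467314346), np.float64(233.5605340146462)) tip over hole (np.float64(367.8628315657284), np.float64(226.3785893672718)) front edge (np.float64(367.80887081423293), np.float64(227.17237651739975))
12.9 [ 0.5133 -0.0224  0.1441] 0.278864058892677 [ 0.6455  0.5973 -1.3999] yaw -20.226757204166706 tilt [ 0.0008 -0.0001 -1.    ]
```

Request:
move_arm:
  series:
    - {"hand": 15,"slide": [0,0.5,8],"roll": 0}
    - {"hand": 15,"slide": [0,0,6],"roll": 0}
    - {"hand": 15,"slide": [0,0,4],"roll": 0}
    - {"hand": 15,"slide": [0,0,4],"roll": 0}
    - {"hand": 15,"slide": [0,0,0],"roll": 0}
  squeeze: 110

```text
t: 13.4
eef_pos: [0.5126, -0.0234, 0.121]
tcp_rot: [0.0, 0.984, -0.176, -0.001]
contact_force: [-0.0, -0.1, -1.5]
gripper_width: 0.272
```

```bash
python3 d.py
```

```text
13.4 [ 0.5126 -0.0234  0.121 ] 0.2717478108187666 [-0.0331 -0.0583 -1.5143] yaw -20.290586978462816 tilt [-0.001   0.0002 -1.    ]
```

Request:
move_arm:
  series:
    - {"hand": 15,"slide": [0,0,4],"roll": 0}
    - {"hand": 15,"slide": [0,0,3],"roll": 0}
    - {"hand": 15,"slide": [0,0,0],"roll": 0}

```text
t: 13.7
eef_pos: [0.5127, -0.0234, 0.1143]
tcp_rot: [0.0, 0.984, -0.176, -0.0]
contact_force: [0.1, -0.7, 0.0]
gripper_width: 0.273
```

Request:
move_arm:
  series:
    - {"hand": 15,"slide": [0,0,3],"roll": 0}
    - {"hand": 15,"slide": [0,0,3],"roll": 0}
    - {"hand": 15,"slide": [0,0,0],"roll": 0}

```text
t: 14.0
eef_pos: [0.5127, -0.0234, 0.1083]
tcp_rot: [0.0, 0.984, -0.176, -0.0]
contact_force: [0.3, -0.2, -0.9]
gripper_width: 0.277
```

```bash
python3 d.py
```

```text
14.0 [ 0.5127 -0.0234  0.1083] 0.27709012638423286 [ 0.2645 -0.1809 -0.9481] yaw -20.284472819690613 tilt [-0.0005  0.0001 -1.    ]
```

Tip at about 0.043, just inside the base hole, with no force. Continue until the shoulder meets the leaf (TCP ≈ 0.088).

Request:
move_arm:
  series:
    - {"hand": 15,"slide": [0,0,4],"roll": 0}
    - {"hand": 15,"slide": [0,0,4],"roll": 0}
    - {"hand": 15,"slide": [0,0,0],"roll": 0}

```text
t: 14.3
eef_pos: [0.5126, -0.0234, 0.1001]
tcp_rot: [0.0, 0.984, -0.176, -0.0]
contact_force: [0.1, -1.1, -1.3]
gripper_width: 0.278
```

Request:
move_arm:
  series:
    - {"hand": 15,"slide": [0,0,4],"roll": 0}
    - {"hand": 15,"slide": [0,0,4],"roll": 0}
    - {"hand": 15,"slide": [0,0,0],"roll": 0}

```text
t: 14.6
eef_pos: [0.5126, -0.0234, 0.0921]
tcp_rot: [0.0, 0.984, -0.176, -0.0]
contact_force: [0.7, 0.7, -1.4]
gripper_width: 0.276
```

```bash
python3 d.py
```

```text
14.6 [ 0.5126 -0.0234  0.0921] 0.2763320629888672 [ 0.7055  0.6707 -1.4041] yaw -20.284772395213658 tilt [-0.0008  0.0001 -1.    ]
```

Request:
move_arm:
  series:
    - {"hand": 15,"slide": [0,0,3],"roll": 0}
    - {"hand": 15,"slide": [0,0,2],"roll": 0}
    - {"hand": 15,"slide": [0,0,0],"roll": 0}
  squeeze: 120

```text
t: 14.9
eef_pos: [0.5129, -0.0234, 0.0875]
tcp_rot: [-0.0, 0.984, -0.176, -0.0]
contact_force: [-0.3, 0.5, 0.2]
gripper_width: 0.274
```

Request:
move_arm:
  series:
    - {"hand": 15,"slide": [0,0,1.5],"roll": 0}
    - {"hand": 15,"slide": [0,0,0],"roll": 0}

```text
t: 15.1
eef_pos: [0.5128, -0.0234, 0.0862]
tcp_rot: [-0.0, 0.984, -0.176, -0.0]
contact_force: [-0.4, 0.8, 1.8]
gripper_width: 0.269
```

Request:
move_arm:
  series:
    - {"hand": 15,"slide": [0,0,1.5],"roll": 0}
    - {"hand": 15,"slide": [0,0,0],"roll": 0}

```text
t: 15.3
eef_pos: [0.5127, -0.0234, 0.0847]
tcp_rot: [-0.0, 0.984, -0.176, -0.0]
contact_force: [-1.8, 0.0, 3.3]
gripper_width: 0.274
```

Request:
move_arm:
  series:
    - {"hand": 15,"slide": [0,0,1.5],"roll": 0}
    - {"hand": 15,"slide": [0,0,0],"roll": 0}

```text
t: 15.5
eef_pos: [0.5126, -0.0234, 0.0832]
tcp_rot: [-0.0, 0.984, -0.176, -0.0]
contact_force: [-2.8, 2.3, 4.6]
gripper_width: 0.269
```

Request:
move_arm:
  series:
    - {"hand": 15,"slide": [0,0,1],"roll": 0}
    - {"hand": 15,"slide": [0,0,0],"roll": 0}

```text
t: 15.7
eef_pos: [0.5126, -0.0233, 0.0823]
tcp_rot: [-0.0, 0.984, -0.176, -0.0]
contact_force: [-3.3, 2.2, 9.6]
gripper_width: 0.272
```

Request:
move_arm:
  series:
    - {"hand": 15,"slide": [0,0,1],"roll": 0}
    - {"hand": 15,"slide": [0,0,0],"roll": 0}

```text
t: 15.9
eef_pos: [0.5127, -0.0233, 0.082]
tcp_rot: [-0.0, 0.984, -0.176, 0.0]
contact_force: [-8.3, 2.3, 26.0]
gripper_width: 0.272
```

Request:
move_arm:
  series:
    - {"hand": 15,"slide": [0,0,1],"roll": 0}
    - {"hand": 15,"slide": [0,0,0],"roll": 0}

```text
t: 16.1
eef_pos: [0.5127, -0.0233, 0.0817]
tcp_rot: [-0.0, 0.984, -0.176, 0.0]
contact_force: [-11.0, 2.2, 43.3]
gripper_width: 0.272
```

Request:
move_arm:
  series:
    - {"hand": 15,"slide": [0,0,-0.9],"roll": 0}
    - {"hand": 15,"slide": [0,0,0],"roll": 0}
    - {"hand": 15,"slide": [0,0,0],"roll": 0}
    - {"hand": 15,"slide": [0,0,0],"roll": 0}

```text
t: 16.5
eef_pos: [0.5127, -0.0233, 0.082]
tcp_rot: [-0.0, 0.984, -0.176, 0.0]
contact_force: [-8.2, 1.5, 28.9]
gripper_width: 0.273
```

```bash
python3 d.py
python3 - <<'E'
from h import *
b=snap('side','s8.png')[130:310,220:430]
cv2.imwrite('pics/c8.png',cv2.resize(b,None,fx=3.3,fy=3.3,interpolation=cv2.INTER_CUBIC)[:,:,::-1])
E
```

```text
16.5 [ 0.5127 -0.0233  0.082 ] 0.2731003396260974 [-8.192   1.5447 28.8971] yaw -20.281961200319486 tilt [ 0.0003  0.     -1.    ]
```

View pics/c8.png

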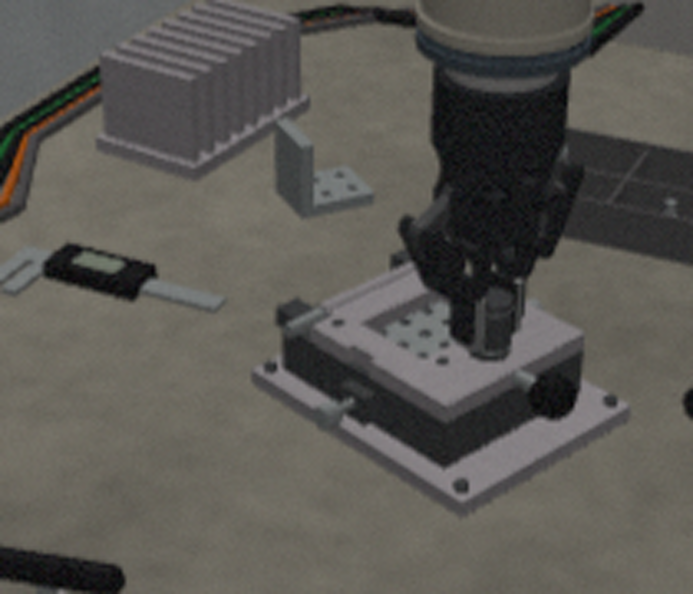

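The leaf lies flat on the block with the pin's shoulder on it; the knob is now at (387.3,249.1). I'll compare that with the prediction for fully shut, and hand in if they agree.

Run:
```python
from h import *
y=np.radians(-20.26);f=np.array([np.cos(y),np.sin(y),0]);H=np.array([.6087,-.0592,.051])
P=lambda a:proj('side',H+.158*(-np.cos(a)*f+np.array([0,0,np.sin(a)])))
print('shut',P(0),'on springs',P(.053))
m=(cv2.imread('pics/s8.png')[238:260,376:396].max(2)<45).astype(np.uint8);n,l,s,c=cv2.connectedComponentsWithStats(m);i=1+s[1:,4].argmax();k=c[i]+[376,238];print('seen',k)
if abs(k[1]-P(0)[1])<1.3: print(finish_job())
```

```text
shut (np.float64(387.3611170466269), np.float64(249.3542906052412)) on springs (np.float64(387.58024347554806), np.float64(245.69510868833726))
seen [386.22310757 248.57370518]
the job is handed in; nothing more can be done
None
```

The fixture is shut and the job is handed in, with the gripper still holding the pin pressed down at 120 N grip. It took about 16.6 s of the 54 s allowed.

- **Leaf:** I swung it down by the ball knob onto the spring plungers. The two views measured 0.054 rad there, against 0.05 expected.
- **Pin:** I took the dark-headed pin from the block and lowered it through the leaf hole into the base hole with no noticeable side force. I then pressed on the head until the leaf met a hard stop.
- **Shut check:** The tool came down about 5.5 mm after the shoulder touched, as the geometry predicts. The knob appeared at row 248.6, where fully shut predicts 249.4 and resting on the springs predicts 245.7.
- **Holding force:** I am holding about 29 N down, more than the 11 N needed. It briefly reached 43 N through the pin before I backed off. That was not the gripper body touching anything, but it is above the 40 N figure for the arm and body.
- **Disagreements:** The pin sits about 2.7 mm off centre in the jaws, so I allowed for that when lining it up. A side force of about 8 N remains while pressing. Force readings were too noisy to show the plungers clearly, so the camera confirmed that step.
- **Not rechecked:** I touched none of the other items, but I did not measure them again afterwards.

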